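Pack the gauge set into its fitted tray

TASK

Pack the gauge set for calibration: put the plug gauge, the ring gauge and both V-blocks into the aluminium tray, each lying flat and fully down in the recess made for it, the plug gauge with its red-banded no-go end at the red dot and the V-blocks upright with the grooves on top. The turned shaft and the spur gear are workpieces that only resemble gauges: leave them where they lie.

Things in the scene. Friction and masses are not known exactly. Their poses are not given: they have to be found in the camera images.
- gauge_tray: Shallow aluminium tray, fixed, 149 mm (x) by 279 mm (y), lying on the table; floor 3 mm thick, walls 4 mm thick, 16 mm high; a low bar handle stands 18 mm out from each short end. Origin: centre of its underside; y along its length. It holds three blue inserts side by side along y, 90 mm apart, in any order; their tops are 13 mm above the table.
- plug_insert: Fixed blue insert of the tray, 140 mm (x) by 89 mm (y), 10 mm thick; recess 7 mm deep with a black floor 3 mm above the insert's underside. Origin: on the underside, at the middle of the 89 mm edge nearest the robot; x points along the insert away from the robot, z up. Long recess 117 (x) by 30 mm, centre x = 70, y = 0; red dot 11 mm across on top by its end nearest the robot (x = 6).
- ring_insert: Fixed blue insert of the tray, 140 mm (x) by 89 mm (y), 10 mm thick; recess 7 mm deep with a black floor 3 mm above the insert's underside. Origin: on the underside, at the middle of the 89 mm edge nearest the robot; x points along the insert away from the robot, z up. One round recess 62 mm across, centre x = 70, y = 0 mm.
- v_insert: Fixed blue insert of the tray, 140 mm (x) by 89 mm (y), 10 mm thick; recess 7 mm deep with a black floor 3 mm above the insert's underside. Origin: on the underside, at the middle of the 89 mm edge nearest the robot; x points along the insert away from the robot, z up. Two recesses, each 47 (x) by 72 mm (y), centres x = 35 and 105, y = 0; either V-block fits either.
- plug_gauge: Go / no-go plug gauge: bright steel double-ended rod lying on the table, 105 mm long (its y), 18 mm wide and high (it does not roll), with a red band near one end, the no-go end, which is the -y end. 0.13 kg. Origin: middle of its length, at its underside; z up.
- ring_gauge: Ring gauge: plain smooth steel ring lying flat, 50 mm outside diameter, 18 mm high, with a bore. 0.24 kg. Origin: on its axis, at its underside; z up.
- v_block_a: V-block: grey steel block 35 mm (its x) by 60 mm (its y), 40 mm high, with a 90 degree V groove on top that runs along x through the whole block. 0.38 kg. Origin: centre of its underside; z up.
- v_block_b: The other V-block of the pair, equal to the first: 35 mm (x) by 60 mm (y), 40 mm high, V groove on top along x. Origin: centre of its underside; z up.
- turned_shaft: Workpiece, not a gauge; it stays: plain grey stepped shaft lying on the table, 120 mm long (its y), 25 mm wide and high, without a red band. Origin: middle of its length, at its underside.
- spur_gear: Workpiece, not a gauge; it stays: steel gear wheel lying flat, toothed rim 59 mm across, 18 mm high with its hub. Origin: on its axis, at its underside.

How it is judged:
By the outcome, as a careful person would: the job done as asked, in the order asked, and still so for the second after the job is handed in, with the robot touching nothing.
It also fails if it takes over 102 s, if anything falls off the work surface, if the arm or the gripper's body presses on something with over 40 N, if the wrist force passes 120 N, or if a joint passes its speed limit or range.

ROBOT

A 6-joint arm with a two-finger parallel gripper is mounted at the origin on a cart in front of the work surface, level with it; the furniture and walls round the work are solid. World frame = base frame: x ahead of the robot, y to its left, z up, the work surface at z = 0. Lengths are in m, angles in rad, forces in N, time in s.
With the tool pointing down it reaches from about 0.25 to 0.775 m from the base axis. Payload 4 kg.
Tool frame: the origin (TCP) lies midway between the tips of the shut fingers; the grasp point (between the pads) lies 19 mm behind it (bot.tcp_to_grasp is the distance from the TCP to the grasp point, in m); z points along the fingers, y is the line along which they close (so a half turn about z gives the same grasp; the last joint's range is limited). The gripper opens to 94 mm and grips with 3 to 60 N. Pads are 16 mm wide; open, the fingers measure 119 mm over their backs; the gripper's body (75 mm by 177 mm) begins 78 mm behind the grasp point.
Start: joints at [-1.311, 0.087, 1.371, -0, 1.684, -0.103], TCP at [0.195, -0.514, 0.206] pointing down, gripper open.
Joint ranges: [-3.1, 3.1], [-0.76, 2.03], [0.27, 2.55], [-1.08, 4.22], [0.17, 2.65], [-2.57, 2.57]. Speed limits (rad/s): [2.79, 2.79, 3.14, 3.14, 3.14, 3.14].

INTERFACE

Orientations are given as a unit quaternion [x, y, z, w].
In Python, from cell import sense, viewer, sign_off, bot gives the robot as it stands.
- The arm moves only by the shell command python3 -m jog 'ROWS' [FORCE]. ROWS is a JSON object whose one key "increments" holds one flat list of numbers, 7 for each row, row after row: the finger opening in cm, from 0 to 9.4, then the shift along the tool's x, y, z in cm, then the turn, a rotation vector about the tool's x, y, z in degrees. A call has 1 to 8 rows; each row shifts and turns the commanded pose from where the row before left it, along the tool's axes as they then stand; what a row does not reach is not made up. A row lasts 1/10 s, in which the tool goes at most 50 mm and 8.59 degrees, less where a joint would pass 70% of its speed; a pose out of reach is approached as far as the arm can. A call with a gripper value outside its range is refused whole. The fingers move at their own pace and stop on an object; FORCE is the grip in N (left out, the last holds). Time passes only in rows, so rows that do not move let the fingers close. It gives the time, the measured TCP pose, the force, the opening and the grip force at its end, in the units of the state.
- sense(): the state, without advancing time (a new reading comes with each control period).
- viewer.read_camera(name): name is "scene" or "side" or "wrist"; returns (picture, depth): 400x640x3 uint8, red, green, blue; 400x640 float32, m along the optical axis (not along the pixel's ray), 0 where there is no reading.
- viewer.get_calibration(name): a dict with "fov_y" (degrees; the focal length in pixels is half the picture's height over the tangent of half this angle, whatever the lens; pixels are square), "cx", "cy" (the principal point, pixels), "rvec" (rotation vector, rad) and "tvec" (3), from world to camera coordinates, as OpenCV has them; the wrist camera has in their place "T_tool_cam" (4x4, takes a point from camera to tool coordinates, whose origin is the TCP and whose axes are the flange's). Camera axes: x right, y down, z forward; pixel columns grow to the right and rows downward; lengths in m; the calibration is good to about 2 mm. A picture is of the moment at which its call begins: read the wrist's pose just before it. get_calibration takes no time and is no camera call.
- sign_off(): hands the job in; it is judged then, once.
The state is a dict: "t": time; "q": joint angles; "joint_vel": joint speeds; "joint_efforts": joint torques, N m; "position": TCP position; "orientation": TCP orientation; "wrist_force": force on the tool from outside, world axes, zero at the start; "ft_torque": the same for the moment, N m; "opening": finger opening in m; "finger_force": force on a finger pad.
Only numpy, scipy, OpenCV 4.12 (cv2) and the standard library are available. Lean on these libraries where they do the work, as an engineer would, in place of code of your own. Each camera call takes 0.05 s, during which the arm holds its last target. There are 200 camera calls.

## Working session

There is one attempt and no reset: what is moved stays moved. The work goes in short steps, Python scripts to look and compute and a shell command to move; the robot and the scene stay as the last step left them, time stands still between calls to the robot, and variables do not carry over. Pictures are saved under pics/ and viewed, at most 17 in all, crops included, and the job is handed in when it is done.

```bash
mkdir -p pics; ls
cat > h.py <<'E'
import numpy as np, cv2
from scipy.spatial.transform import Rotation as R
from cell import sense, viewer, sign_off, bot
def cal(name, s=None):
    c=viewer.get_calibration(name); f=200/np.tan(np.radians(c["fov_y"])/2)
    if name=="wrist":
        s=s or sense(); T=np.eye(4); T[:3,:3]=R.from_quat(s["orientation"]).as_matrix(); T[:3,3]=s["position"]
        M=T@np.array(c["T_tool_cam"]); Rc=M[:3,:3]; o=M[:3,3]
    else:
        Rw=cv2.Rodrigues(np.array(c["rvec"],float))[0]; Rc=Rw.T; o=-Rw.T@np.array(c["tvec"],float).ravel()
    return f,c["cx"],c["cy"],Rc,o
def ray(K,uv,z):
    f,cx,cy,Rc,o=K; uv=np.atleast_2d(uv).astype(float)
    d=np.c_[(uv[:,0]-cx)/f,(uv[:,1]-cy)/f,np.ones(len(uv))]@Rc.T
    return o+d*((z-o[2])/d[:,2])[:,None]
def cloud(K,dep):
    f,cx,cy,Rc,o=K; v,u=np.mgrid[:dep.shape[0],:dep.shape[1]]
    return np.dstack([(u-cx)/f*dep,(v-cy)/f*dep,dep])@Rc.T+o
def shot(name,fn=None):
    K=cal(name); p,d=viewer.read_camera(name)
    if fn: cv2.imwrite("pics/"+fn,p[:,:,::-1]); np.savez("pics/"+fn[:-4],p=p,d=d)
    return K,p,d
E
python3 - <<'E'
from h import *
for n in("scene","side","wrist"):
    K,p,d=shot(n,n+"0.png"); print(n,K[0],np.round(K[4],3),np.round(K[3][:,2],2),(d>0).mean()); print(viewer.get_calibration(n))
s=sense();print(s)
E
```

```text
pics
scene 386.8230766433843 [0.009 0.771 0.749] [ 0.44 -0.66 -0.61] 0.989609375
{'fov_y': 54.68084233122934, 'cx': 325.9164190100863, 'cy': 198.81172782982546, 'rvec': array([ 0.77679294, -2.49133793,  1.23512842]), 'tvec': array([0.43588904, 0.21398429, 0.95888236])}
side 462.91194185450337 [ 0.602 -1.083  0.77 ] [-0.07  0.83 -0.55] 0.903640625
{'fov_y': 46.733286933663834, 'cx': 321.49158714205237, 'cy': 197.21799256366177, 'rvec': array([ 2.15051267,  0.09922863, -0.03732114]), 'tvec': array([-0.51589002,  0.01725559,  1.3649954 ])}
wrist 285.02402854749124 [ 0.269 -0.486  0.384] [-0.25 -0.09 -0.96] 0.99574609375
{'fov_y': 70.1143114496676, 'cx': 319.75957681120786, 'cy': 198.50300702426372, 'T_tool_cam': array([[-1.10133142e-03, -9.63047488e-01, -2.69329395e-01,
         7.90530733e-02],
       [ 9.99999392e-01, -1.04835340e-03, -3.40537072e-04,
        -2.01891461e-04],
       [ 4.56009855e-05, -2.69329607e-01,  9.63048057e-01,
        -1.79644067e-01],
       [ 0.00000000e+00,  0.00000000e+00,  0.00000000e+00,
         1.00000000e+00]])}
{'t': 0.15, 'q': array([-1.31106893e+00,  8.78079343e-02,  1.37190974e+00, -3.23210870e-05,
        1.68360559e+00, -1.03151495e-01]), 'joint_vel': array([ 0.00019853, -0.00310199, -0.0044603 ,  0.00104491, -0.00068211,
        0.00063408]), 'joint_efforts': array([ 1.26323172e-03, -3.40642548e+01, -3.02792931e+01,  7.17503554e-02,
        3.04950506e-02, -1.06494133e-04]), 'position': array([ 0.19508001, -0.51378312,  0.20455931]), 'orientation': array([ 9.83584928e-01,  1.80443732e-01, -8.36840961e-05, -8.61400162e-04]), 'wrist_force': array([-0.45781368, -1.03655999,  0.06826486]), 'ft_torque': array([-5.28824177e-02,  5.01191506e-05,  1.39125721e-02]), 'finger_force': 0.0, 'opening': 0.09396613109602688}
```

View pics/scene0.png

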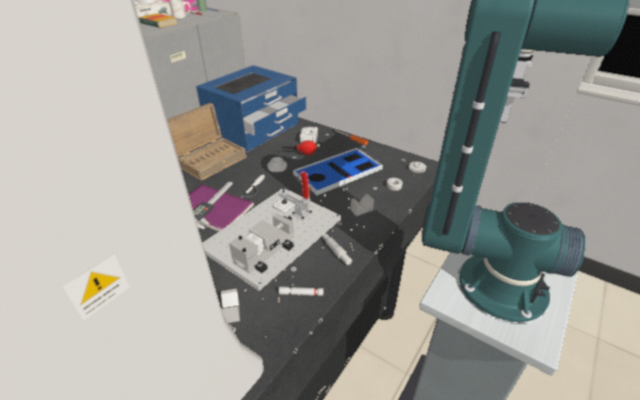

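View pics/side0.png

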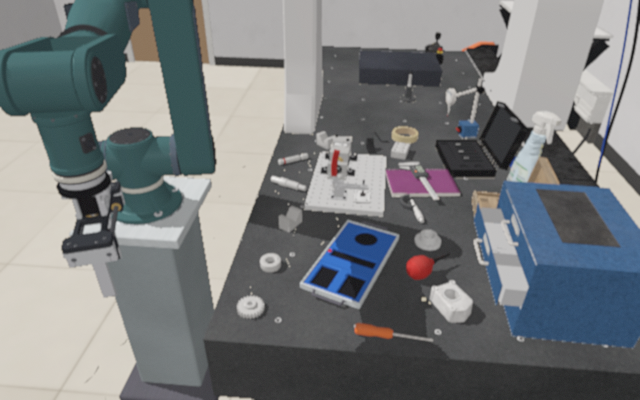

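The scene view shows the plug gauge with its red band at (300,291), the shaft at (337,248), a V-block at (362,204), the ring at (395,184), the gear at (417,167), and probably the second V-block at (230,305). The side view shows the tray at (350,262), ring (271,263), gear (250,307), V-block (290,217) and plug (295,159).

Run:
```python
from h import *
for n,pts in (("scene",dict(plug=(300,291),red=(318,292),vA=(362,204),vB=(230,300),ring=(395,184),gear=(417,167),shaft=(337,248))),("side",dict(ring=(271,263),gear=(250,305),vA=(290,215),vB=(402,148),plug=(293,159),tray=(350,262),shaft=(288,184)))):
    z=np.load(f"pics/{n}0.npz");K=cal(n);C=cloud(K,z["d"])
    for k,(u,v) in pts.items(): print(n,k,np.round(C[v,u],3),z["d"][v,u])
# top-down height/colour map from both clouds, 2mm/pixel : x up -> image, y left
H=np.zeros((400,600));P=np.zeros((400,600,3),np.uint8)
for n in("side","scene"):
    z=np.load(f"pics/{n}0.npz");K=cal(n);d=cv2.resize(z["d"],None,fx=1,fy=1);C=cloud(K,d).reshape(-1,3);p=z["p"].reshape(-1,3)
    ok=(d.ravel()>0)&(C[:,2]>-.02)&(C[:,2]<.3)
    r=np.round((.9-C[:,0])/.002).astype(float);c=np.round((.6-C[:,1])/.002).astype(float)
    ok&=(r>=0)&(r<400)&(c>=0)&(c<600);o=np.where(ok)[0];o=o[np.argsort(C[o,2])]
    for i in o:
        a,b=int(r[i]),int(c[i])
        if C[i,2]>=H[a,b]-.0 : H[a,b]=C[i,2]
        P[a,b]=p[i][::-1]
A=np.load("pics/scene0.npz")["p"][120:330,190:440];B=np.load("pics/side0.npz")["p"][110:330,220:470]
A=cv2.resize(A,(500,420),interpolation=3)[:,:,::-1];cv2.imwrite("pics/cs.png",cv2.resize(A,(714,600)))
cv2.imwrite("pics/cd.png",cv2.resize(B,(682,600),interpolation=3)[:,:,::-1])
k=np.ones((3,3));g=cv2.dilate(H,k)
hm=cv2.applyColorMap(np.uint8(np.clip(g/.12,0,1)*255),cv2.COLORMAP_JET);
for x in np.arange(.1,.9,.1): cv2.putText(hm,f"{x:.1f}",(0,int((.9-x)/.002)),0,.4,(255,255,255));cv2.line(hm,(0,int((.9-x)/.002)),(600,int((.9-x)/.002)),(90,90,90))
for y in np.arange(-.5,.6,.1): cv2.putText(hm,f"{y:.1f}",(int((.6-y)/.002),395),0,.4,(255,255,255));cv2.line(hm,(int((.6-y)/.002),0),(int((.6-y)/.002),400),(90,90,90))
cv2.imwrite("pics/hm.png",hm)
```

```text
scene plug [0.393 0.307 0.012] 0.92328995
scene red [0.356 0.286 0.013] 0.92042375
scene vA [ 0.436 -0.061  0.02 ] 1.1806995
scene vB [0.502 0.427 0.024] 0.885535
scene ring [ 0.403 -0.219  0.016] 1.2723542
scene gear [ 0.388 -0.362  0.013] 1.3612508
scene shaft [0.394 0.144 0.022] 1.0251261
side ring [ 0.411 -0.225  0.   ] 1.150788
side gear [ 0.391 -0.374  0.007] 1.0236313
side vA [ 0.435 -0.055  0.027] 1.2761531
side vB [0.768 0.394 0.023] 1.6307566
side plug [0.395 0.294 0.011] 1.5782068
side tray [ 0.607 -0.215  0.011] 1.1401939
side shaft [0.403 0.123 0.017] 1.4318658
```

View pics/hm.png

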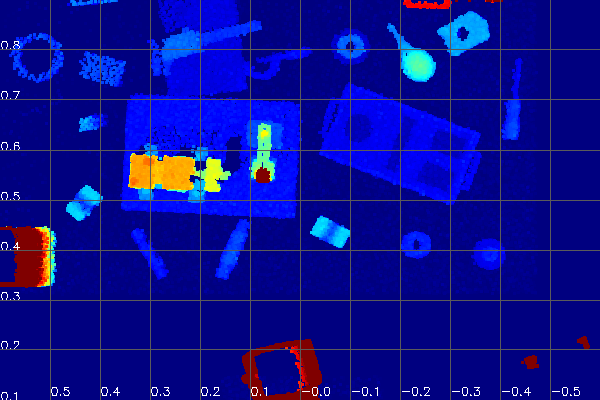

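View pics/cd.png

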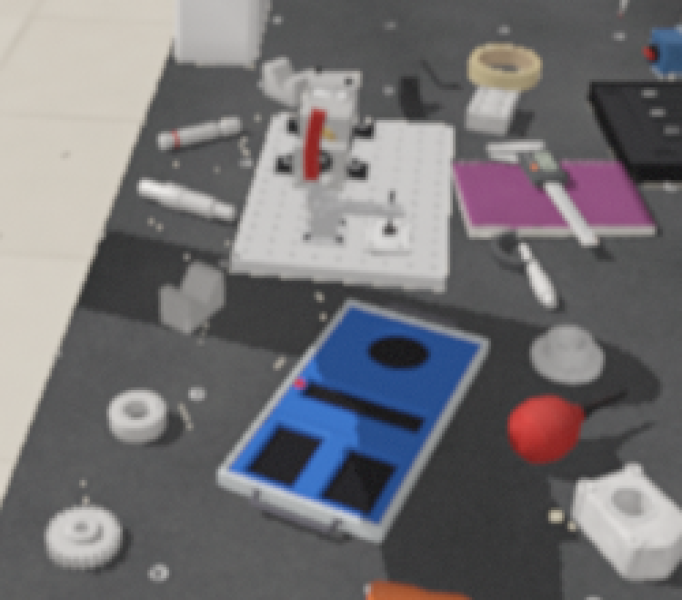

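View pics/cs.png

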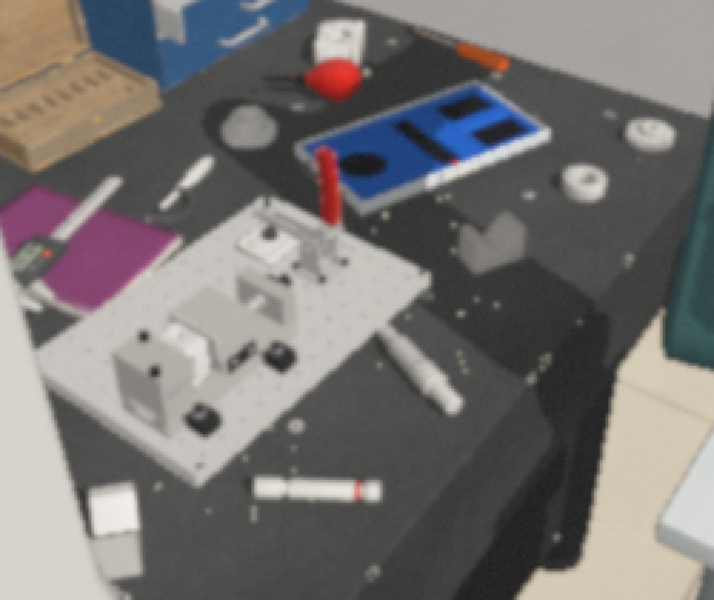

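The height map puts V-block A at about (0.435,-0.06) and V-block B at (0.49,0.43), with a pillar at y>0.5. The plug is near (0.39,0.30) with its red end nearest the robot. The tray is centred near (0.61,-0.21) at about -20° yaw, ordered ring, plug, V from left to right. The fixture in the middle reaches about 0.12 m high. Next I move over the tray to take a finer wrist view.

```bash
cat >> h.py <<'E'
def yaw(): 
    x=R.from_quat(sense()["orientation"]).as_matrix()[:,0]; return np.degrees(np.arctan2(x[1],x[0]))
def go(x,y,z,psi=None):
    "print turn about tool z (deg), then shift in tool axes (cm) after that turn"
    s=sense();Q=R.from_quat(s["orientation"]);psi=yaw() if psi is None else psi
    # wanted orientation: tool z straight down, tool x at psi
    c,k=np.cos(np.radians(psi)),np.sin(np.radians(psi)); G=R.from_matrix(np.array([[c,k,0],[k,-c,0],[0,0,-1.]]))
    print("turn",np.round((Q.inv()*G).as_rotvec(degrees=True),1),"shift cm",np.round(G.inv().apply(np.array([x,y,z])-s["position"])*100,2))
E
python3 -c "
from h import *
go(.45,-.2,.30)"
```

```text
turn [-0.1 -0.   0. ] shift cm [ 34.97 -20.29  -9.54]
```

```bash
python3 -m jog '{"increments":[9.4,0,0,-4.7,0,0,0, 9.4,3,-1.7,-2.4,0,0,0, 9.4,3.5,-2,-2.4,0,0,0, 9.4,4,-2.3,0,0,0,0, 9.4,4,-2.3,0,0,0,0, 9.4,4,-2.3,0,0,0,0, 9.4,4,-2.3,0,0,0,0, 9.4,4,-2.3,0,0,0,0]}' && python3 -m jog '{"increments":[9.4,4,-2.3,0,0,0,0, 9.4,4,-2.3,0,0,0,0, 9.4,0.5,-0.5,0,0,0,0, 9.4,0,0,0,0,0,0, 9.4,0,0,0,0,0,0]}'
python3 -c "
from h import *
K,p,d=shot('wrist','w1.png');np.save('pics/w1K.npy',np.array(K,dtype=object),allow_pickle=True);print(sense()['position'],yaw())"
```

```text
t: 0.95
position: [0.3897, -0.2764, 0.3003]
orientation: [0.984, 0.18, -0.0, -0.0]
wrist_force: [0.1, -0.1, -0.5]
opening: 0.094
finger_force: 0.0
t: 1.45
position: [0.4498, -0.201, 0.3003]
orientation: [0.984, 0.18, -0.0, 0.0]
wrist_force: [-0.5, -0.9, 0.3]
opening: 0.0941
finger_force: 0.0
[ 0.44963696 -0.20134382  0.30041441] 20.681849973324706
```

View pics/w1.png

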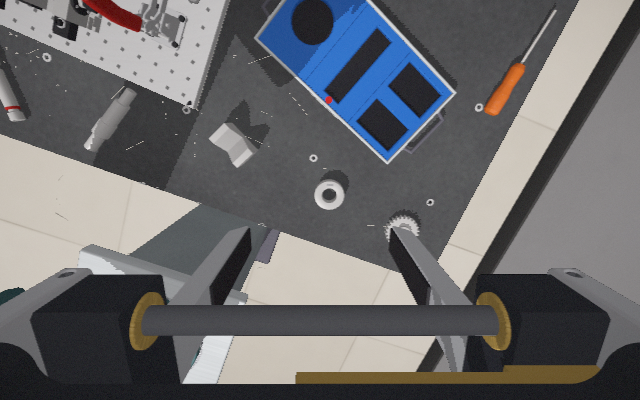

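The wrist view shows the tray with its red dot at (329,100), ring recess (312,20), plug recess (358,66), and V recesses (382,124) and (414,90). It also shows the ring at (329,193), V-block A at (234,145), the gear at (402,230) and the shaft at (110,120).

```bash
cat >> h.py <<'E'
def recesses(K,p):
    "black recesses on the blue inserts, at z=.013"
    hsv=cv2.cvtColor(p,cv2.COLOR_RGB2HSV); blue=((hsv[...,0]>100)&(hsv[...,0]<125)&(hsv[...,1]>130)&(hsv[...,2]>60)).astype(np.uint8)
    cs,h=cv2.findContours(blue,cv2.RETR_CCOMP,cv2.CHAIN_APPROX_NONE); out=[]
    for c,hh in zip(cs,h[0]):
        if hh[3]>=0 and cv2.contourArea(c)>300:
            w=ray(K,c[:,0],.013); r=cv2.minAreaRect((w[:,:2]*1000).astype(np.float32)); out.append(r); print("hole",np.round(r[0],1),np.round(r[1],1),round(r[2],1))
    m=((hsv[...,0]<8)|(hsv[...,0]>170))&(hsv[...,1]>150)&(hsv[...,2]>120)
    n,_,st,ce=cv2.connectedComponentsWithStats(m.astype(np.uint8))
    for i in range(1,n):
        if st[i,4]>8: print("red",np.round(ce[i]),st[i,4],np.round(ray(K,ce[i],.013)[0]*1000,1))
    return out
E
python3 - <<'E'
from h import *
z=np.load("pics/w1.npz");K=cal("wrist");p,d=z["p"],z["d"]
recesses(K,p);C=cloud(K,d)
m=(C[...,2]>.008)&(C[...,2]<.06);m[240:]=0
n,l,st,ce=cv2.connectedComponentsWithStats(m.astype(np.uint8))
for i in range(1,n):
    if st[i,4]>60:
        P=C[l==i];t=np.percentile(P[:,2],95);top=P[P[:,2]>t-.004]
        r=cv2.minAreaRect((top[:,:2]*1000).astype(np.float32))
        print(np.round(ce[i]),st[i,4],"ztop",round(t,4),np.round(r[0],1),np.round(r[1],1),round(r[2],1))
E
```

```text
hole [ 549.3 -269.1] [71.7 46.9] 68.8
hole [ 614.2 -293.9] [71.6 46. ] 68.7
red [103.  13.] 156 [551.  169.8  13. ]
red [328. 100.] 38 [ 555.1 -175.8   13. ]
red [ 10. 108.] 26 [368.9 285.5  13. ]
[131.  41.] 12880 ztop 0.0495 [539.2 146.9] [ 46.6 190. ] 20.4
[354.  67.] 12478 ztop 0.0164 [ 614.1 -198.3] [313.8 150.6] 68.7
[510.  80.] 995 ztop 0.023 [ 663.7 -422.7] [18.2 77.1] 84.7
[  9. 100.] 530 ztop 0.0184 [381.4 289.3] [64.2 15.4] 27.9
[109. 120.] 1172 ztop 0.0252 [404.6 135.8] [ 20.3 117.2] 68.3
[233. 143.] 1077 ztop 0.0413 [439.1 -59.5] [60.1 35. ] 62.0
[329. 194.] 556 ztop 0.0197 [ 413.1 -230.6] [48.6 49.6] 86.6
[403. 225.] 336 ztop 0.0156 [ 403.2 -370.8] [35.7 56.3] 24.8
```

Every size checks out: the V recesses are 69.5 mm apart and 72x47, the tray centre is (614,-198) with its x axis at -21°, the ring is 50 mm across, and V-block A is 60x35 with its top at 41 mm. The red dot falls where the insert geometry puts it. Next is a look at the plug.

```bash
python3 -c "
from h import *
go(.37,.27,.25,28)"
```

```text
turn [ 0.   0.  -7.3] shift cm [ 15.1  -45.36   5.04]
```

```bash
python3 -m jog '{"increments":[9.4,0,0,0,0,0,-7.3, 9.4,1.4,-4.2,0,0,0,0, 9.4,1.4,-4.2,0,0,0,0, 9.4,1.4,-4.2,0,0,0,0, 9.4,1.4,-4.2,0,0,0,0, 9.4,1.4,-4.2,0,0,0,0, 9.4,1.4,-4.2,0,0,0,0, 9.4,1.4,-4.2,0,0,0,0]}' && python3 -m jog '{"increments":[9.4,1.4,-4.2,1,0,0,0, 9.4,1.4,-4.2,1,0,0,0, 9.4,1.4,-4.2,1.5,0,0,0, 9.4,1,-3.3,1.5,0,0,0, 9.4,0,0,0,0,0,0, 9.4,0,0,0,0,0,0]}'
cat >> h.py <<'E'
def tops(K,p,d,xy,rad=.09,zlo=.006):
    "blobs above the table near xy: top height, rectangle of all high points"
    C=cloud(K,d); m=(C[...,2]>zlo)&(C[...,2]<.06)&(np.hypot(C[...,0]-xy[0],C[...,1]-xy[1])<rad)
    n,l,st,ce=cv2.connectedComponentsWithStats(m.astype(np.uint8))
    for i in range(1,n):
        if st[i,4]>60:
            P=C[l==i];t=np.percentile(P[:,2],95);top=P[P[:,2]>t-.005];r=cv2.minAreaRect((top[:,:2]*1000).astype(np.float32))
            print(np.round(ce[i]),st[i,4],"ztop",round(t,4),np.round(r[0],1),np.round(r[1],1),round(r[2],1))
E
python3 -c "
from h import *
K,p,d=shot('wrist','w2.png');s=sense();print(s['position'],yaw(),s['q'])
tops(K,p,d,(.39,.295),.12);recesses(K,p);tops(K,p,d,(.49,.43),.06)"
```

```text
t: 2.3
position: [0.398, 0.1052, 0.3007]
orientation: [0.971, 0.241, 0.001, 0.0]
wrist_force: [1.0, -0.0, 0.1]
opening: 0.0942
finger_force: 0.0
t: 2.9
position: [0.3697, 0.269, 0.2501]
orientation: [0.97, 0.242, -0.001, 0.001]
wrist_force: [0.3, -0.7, -0.1]
opening: 0.0941
finger_force: 0.0
[0.37018871 0.26870382 0.25080455] 27.966851014962693 [ 5.04547072e-01 -1.24965616e-01  1.49039067e+00 -9.66295995e-04
  1.77592188e+00  1.58703295e+00]
[349.  88.] 1724 ztop 0.0198 [495.7 284. ] [140.2  27.6] 87.0
[307. 145.] 851 ztop 0.0186 [396.1 303.4] [104.9  16.2] 32.0
red [582. 132.] 665 [599.4 -32.9  13. ]
red [308. 170.] 20 [366.5 286.1  13. ]
red [634. 203.] 30 [ 554.5 -176.3   13. ]
[250.  27.] 1904 ztop 0.0413 [497.2 435.2] [35.6 60.1] 46.6
```

View pics/w2.png

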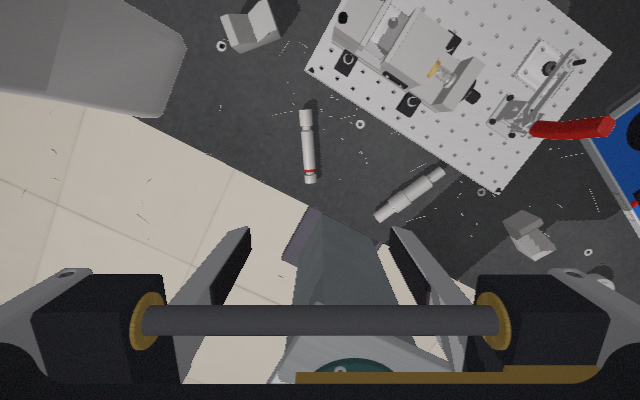

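The plug is at (307,145) in the picture, red band toward the robot: centre (396,303), 105 mm long, yaw 32°, which fits the given size. V-block B is at (250,27): (497,435), its 35 mm axis at 46.6°. Now I grasp the plug.

```bash
python3 -c "
from h import *
go(.396,.3035,.008,32)"
```

```text
turn [ 0.1 -0.  -4. ] shift cm [ 4.03 -1.58 24.28]
```

```bash
python3 -m jog '{"increments":[5,0,0,0,0,0,-4, 5,2,-0.8,4.5,0,0,0, 5,2,-0.8,4.5,0,0,0, 5,0,0,4.5,0,0,0, 5,0,0,4.5,0,0,0, 5,0,0,3,0,0,0, 5,0,0,2,0,0,0, 5,0,0,1.3,0,0,0]}' 25 && python3 -m jog '{"increments":[5,0,0,0,0,0,0, 5,0,0,0,0,0,0, 1,0,0,0,0,0,0, 1,0,0,0,0,0,0, 1,0,0,0,0,0,0, 1,0,0,0,0,0,0, 1,0,0,0,0,0,0, 1,0,0,0,0,0,0]}' 25; python3 -m jog '{"increments":[1,0,0,0,0,0,0, 1,0,0,0,0,0,0, 1,0,0,-2,0,0,0, 1,0,0,-4,0,0,0, 1,0,0,-4,0,0,0, 1,0,0,0,0,0,0]}'
python3 -c "
from h import *
go(.614,-.198,.25,-21)"
```

```text
t: 3.75
position: [0.3956, 0.3027, 0.0064]
orientation: [0.962, 0.275, -0.001, 0.0]
wrist_force: [-0.3, 0.7, -0.7]
opening: 0.0501
finger_force: 0.0
t: 4.55
position: [0.3954, 0.3047, 0.008]
orientation: [0.961, 0.276, 0.001, 0.0]
wrist_force: [0.9, -1.6, 1.9]
opening: 0.0179
finger_force: 25.0
t: 5.15
position: [0.3976, 0.3074, 0.1131]
orientation: [0.961, 0.277, 0.005, -0.002]
wrist_force: [0.8, -0.0, -1.1]
opening: 0.0174
finger_force: 25.0
turn [-0.4 -0.6 53.1] shift cm [ 38.31  39.43 -13.69]
```

```bash
python3 -m jog '{"increments":[1,0,0,-2,0,0,7.6, 1,0,0,-2,0,0,7.6, 1,0,0,-2,0,0,7.6, 1,0,0,-2,0,0,7.6, 1,0,0,-2,0,0,7.6, 1,0,0,-2,0,0,7.5, 1,0,0,-1.5,0,0,7.5, 1,2,2,0,0,0,0]}' && python3 -m jog '{"increments":[1,3.3,3.4,0,0,0,0, 1,3.3,3.4,0,0,0,0, 1,3.3,3.4,0,0,0,0, 1,3.3,3.4,0,0,0,0, 1,3.3,3.4,0,0,0,0, 1,3.3,3.4,0,0,0,0, 1,3.3,3.4,0,0,0,0, 1,3.3,3.4,0,0,0,0]}' && python3 -m jog '{"increments":[1,3.3,3.4,0,0,0,0, 1,3.3,3.4,0,0,0,0, 1,3,3,0,0,0,0, 1,0,0,0,0,0,0, 1,0,0,0,0,0,0]}'
python3 -c "
from h import *
K,p,d=shot('wrist','w3.png');print(sense()['position'],yaw());recesses(K,p)
go(.614,-.198,.015,-21)"
```

```text
t: 5.95
position: [0.4058, 0.2814, 0.243]
orientation: [0.984, -0.18, -0.0, -0.002]
wrist_force: [1.3, -1.0, -1.9]
opening: 0.0176
finger_force: 25.0
t: 6.75
position: [0.5558, -0.0705, 0.24]
orientation: [0.983, -0.181, -0.002, -0.001]
wrist_force: [0.5, 0.8, -1.2]
opening: 0.0177
finger_force: 25.0
t: 7.25
position: [0.6101, -0.1952, 0.239]
orientation: [0.983, -0.182, -0.003, -0.001]
wrist_force: [0.5, 0.6, -1.5]
opening: 0.018
finger_force: 25.0
[ 0.61011653 -0.19429988  0.24019916] -20.902502642585365
hole [ 551.  -268.8] [71.6 47.2] 69.0
hole [ 648.  -115.1] [60.7 60.2] 22.7
hole [ 615.4 -293.7] [71.4 47.2] 69.0
red [301.  42.] 2209 [ 780.  -233.5   13. ]
red [320. 290.] 84 [ 432.6 -125.9   13. ]
red [142. 298.] 62 [522.3 154.   13. ]
red [115. 340.] 12 [467.6 240.1  13. ]
turn [-0.1  0.2  0.1] shift cm [ 0.5   0.21 22.52]
```

View pics/w3.png

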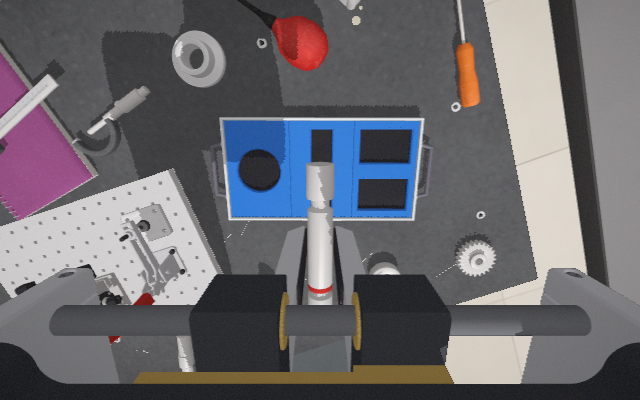

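The plug is held straight with the red band toward the robot (320,290), and the plug recess is right in front. The V recesses at (384,146) and (383,194) and the ring recess at (260,170) agree with the earlier view to within 2 mm.

```bash
python3 -m jog '{"increments":[1,0.6,0.2,4.5,0,0,0, 1,0,0,4.5,0,0,0, 1,0,0,4,0,0,0, 1,0,0,3,0,0,0, 1,0,0,2,0,0,0, 1,0,0,0,0,0,0, 1,0,0,0,0,0,0]}'
python3 -c "
from h import *
print(yaw());go(.615,-.1975,.016,-21)"
```

```text
t: 8.0
position: [0.6155, -0.1977, 0.0631]
orientation: [0.984, -0.181, 0.0, -0.0]
wrist_force: [0.1, -0.0, -1.3]
opening: 0.0178
finger_force: 25.0
-20.816920724249634
turn [-0.  -0.   0.2] shift cm [-0.05  0.    4.71]
```

```bash
python3 -m jog '{"increments":[1,0,0,2.4,0,0,0, 1,0,0,1.3,0,0,0, 1,0,0,0.7,0,0,0, 1,0,0,0.3,0,0,0, 1,0,0,0,0,0,0, 1,0,0,0,0,0,0, 1,0,0,0,0,0,0]}'; python3 -m jog '{"increments":[3.5,0,0,0,0,0,0, 3.5,0,0,0,0,0,0, 3.5,0,0,0,0,0,0, 3.5,0,0,-1,0,0,0, 3.5,0,0,-4,0,0,0, 3.5,0,0,-5,0,0,0, 3.5,0,0,-5,0,0,0, 3.5,0,0,-5,0,0,0]}'
python3 -c "
from h import *
go(.40,-.20,.25,-21)"
```

```text
t: 8.7
position: [0.6161, -0.1994, 0.0165]
orientation: [0.983, -0.182, 0.001, 0.0]
wrist_force: [0.2, 0.2, -1.4]
opening: 0.0176
finger_force: 25.0
t: 9.5
position: [0.6152, -0.199, 0.2186]
orientation: [0.983, -0.181, 0.001, 0.0]
wrist_force: [0.5, 0.4, 0.7]
opening: 0.0353
finger_force: 0.0
turn [ 0.  -0.1  0.1] shift cm [-20.06   7.81  -3.14]
```

```bash
python3 -m jog '{"increments":[7,-4,1.6,-0.6,0,0,0, 7,-4,1.6,-0.6,0,0,0, 7,-4,1.6,-0.6,0,0,0, 7,-4,1.6,-0.6,0,0,0, 7,-4,1.5,-0.6,0,0,0, 7,0,0,0,0,0,0, 7,0,0,0,0,0,0]}'
python3 -c "
from h import *
K,p,d=shot('wrist','w4.png')
tops(K,p,d,(.413,-.231),.06);tops(K,p,d,(.615,-.1975),.07,.0175)
go(.413,-.2305,.008,-21)"
```

```text
t: 10.2
position: [0.4005, -0.2017, 0.247]
orientation: [0.983, -0.182, 0.002, 0.001]
wrist_force: [-0.0, -0.5, 0.3]
opening: 0.07
finger_force: 0.0
[336. 159.] 746 ztop 0.0196 [ 413.8 -230.6] [49.2 48.5] 24.5
[258.  32.] 837 ztop 0.0248 [ 601.  -193.4] [15.9 73.9] 68.5
turn [ 0.  -0.1  0.1] shift cm [ 2.15  2.26 23.83]
```

View pics/w4.png

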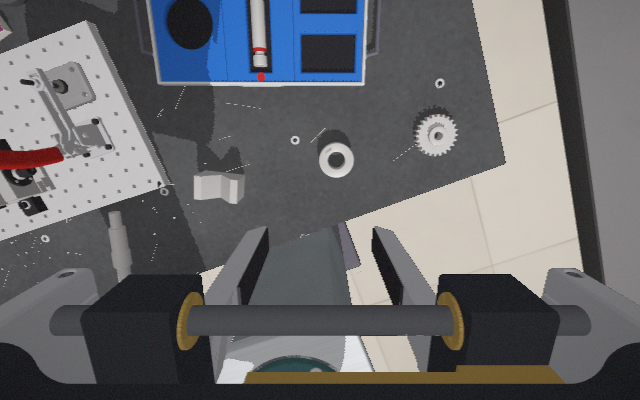

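The plug lies in its recess with the red band by the red dot at (261,76). Its top is at 24.8 mm against the 24 expected. The ring at (336,159) is at (414,-230.5). Now I grasp it.

```bash
python3 -m jog '{"increments":[7,2.2,2.2,3.5,0,0,0, 7,0,0,4.5,0,0,0, 7,0,0,4.5,0,0,0, 7,0,0,4.5,0,0,0, 7,0,0,3.5,0,0,0, 7,0,0,2,0,0,0, 7,0,0,1.3,0,0,0, 7,0,0,0,0,0,0]}' 30 && python3 -m jog '{"increments":[7,0,0,0,0,0,0, 3,0,0,0,0,0,0, 3,0,0,0,0,0,0, 3,0,0,0,0,0,0, 3,0,0,0,0,0,0, 3,0,0,0,0,0,0, 3,0,0,0,0,0,0]}' 30; python3 -m jog '{"increments":[3,0,0,-2,0,0,0, 3,0,0,-4,0,0,0, 3,0,0,-4,0,0,0, 3,0,0,0,0,0,0, 3,0,0,0,0,0,0]}'
python3 -c "
from h import *
go(.6475,-.1145,.12,-21)"
```

```text
t: 11.05
position: [0.4126, -0.2289, 0.0051]
orientation: [0.983, -0.181, -0.002, -0.001]
wrist_force: [-0.1, 0.3, 0.1]
opening: 0.0701
finger_force: 0.0
t: 11.75
position: [0.4138, -0.2308, 0.0087]
orientation: [0.983, -0.182, 0.001, 0.001]
wrist_force: [-0.5, -1.2, 6.5]
opening: 0.0483
finger_force: 30.0
t: 12.25
position: [0.4131, -0.2297, 0.1072]
orientation: [0.983, -0.181, 0.0, -0.0]
wrist_force: [0.5, 0.9, -2.4]
opening: 0.0483
finger_force: 30.0
turn [-0.  -0.   0.1] shift cm [ 17.76 -19.15  -1.28]
```

```bash
python3 -m jog '{"increments":[3,2,-2.2,-1,0,0,0, 3,3.1,-3.3,0,0,0,0, 3,3.1,-3.3,0,0,0,0, 3,3.1,-3.3,0,0,0,0, 3,3.1,-3.3,0,0,0,0, 3,3.1,-3.3,0,0,0,0, 3,0,0,0,0,0,0, 3,0,0,0,0,0,0]}'
python3 -c "
from h import *
K,p,d=shot('wrist','w5.png')
print(yaw());go(.6475,-.1145,.016,-21)"
```

```text
t: 13.05
position: [0.6418, -0.1166, 0.1127]
orientation: [0.984, -0.181, -0.004, -0.0]
wrist_force: [-0.0, -0.0, -2.2]
opening: 0.048
finger_force: 30.0
-20.893006217160355
turn [0.1 0.4 0.1] shift cm [ 0.47 -0.48  9.79]
```

View pics/w5.png

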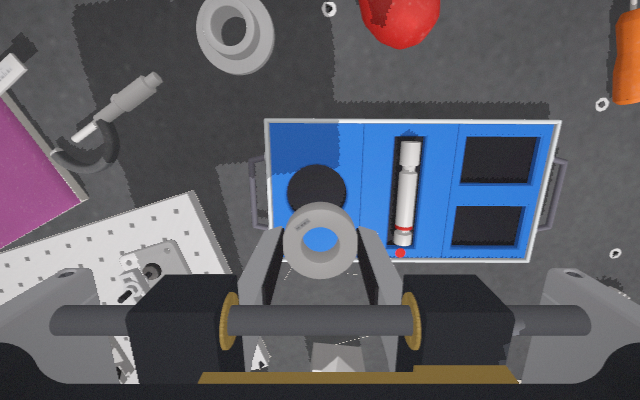

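The ring is held level at (320,240), and the plug sits well in its recess. I lower the ring.

```bash
python3 -m jog '{"increments":[3,0.5,-0.4,2,0,0,0, 3,0,0,2,0,0,0, 3,0,0,1.5,0,0,0, 3,0,0,0,0,0,0, 3,0,0,0,0,0,0]}'
python3 -c "
from h import *
z=np.load('pics/w5.npz');K=cal('wrist');d=z['d'];f,cx,cy,Rc,o=K;T=np.array(viewer.get_calibration('wrist')['T_tool_cam'])
v,u=np.mgrid[:400,:640];C=(np.dstack([(u-cx)/f*d,(v-cy)/f*d,d])@T[:3,:3].T+T[:3,3])
m=(abs(C[...,2]+.009)<.004)&(np.hypot(C[...,0],C[...,1])<.04);m[:,:260]=0;m[:,380:]=0
print('ring in tool, mm',cv2.minEnclosingCircle((C[m][:,:2]*1000).astype(np.float32)),m.sum())
print(yaw());go(.6475,-.1145,.016,-21)"
```

```text
t: 13.6
position: [0.6486, -0.1163, 0.0624]
orientation: [0.983, -0.182, -0.0, 0.0]
wrist_force: [-0.0, 1.0, -1.1]
opening: 0.0481
finger_force: 30.0
ring in tool, mm ((9.5616455078125, -0.7559585571289062), 35.874141693115234) 3535
-20.969138975999535
turn [0. 0. 0.] shift cm [-0.17 -0.12  4.64]
```

```bash
python3 -m jog '{"increments":[3,-0.1,-0.1,2.4,0,0,0, 3,0,0,1.3,0,0,0, 3,0,0,0.6,0,0,0, 3,0,0,0.3,0,0,0, 3,0,0,0,0,0,0, 3,0,0,0,0,0,0]}'; python3 -m jog '{"increments":[6,0,0,0,0,0,0, 6,0,0,0,0,0,0, 6,0,0,0,0,0,0, 6,0,0,-1,0,0,0, 6,0,0,-4,0,0,0, 6,0,0,-5,0,0,0, 6,0,0,-5,0,0,0, 6,0,0,-5,0,0,0]}'
python3 -c "
from h import *
go(.41,-.12,.25,-28)"
```

```text
t: 14.2
position: [0.6495, -0.1146, 0.0174]
orientation: [0.983, -0.181, 0.001, 0.0]
wrist_force: [0.9, -0.7, -1.2]
opening: 0.0483
finger_force: 30.0
t: 15.0
position: [0.6486, -0.1144, 0.2197]
orientation: [0.983, -0.181, 0.001, 0.0]
wrist_force: [1.0, -0.3, -0.2]
opening: 0.0599
finger_force: 0.0
turn [-0.  -0.1  7.1] shift cm [-20.8   11.7   -3.03]
```

```bash
python3 -m jog '{"increments":[7,0,0,-1,0,0,7, 7,-4.2,2.4,-0.4,0,0,0, 7,-4.2,2.4,-0.4,0,0,0, 7,-4.2,2.4,-0.4,0,0,0, 7,-4.2,2.4,-0.4,0,0,0, 7,-4,2.1,-0.4,0,0,0, 7,0,0,0,0,0,0, 7,0,0,0,0,0,0]}'
python3 -c "
from h import *
K,p,d=shot('wrist','w6.png')
tops(K,p,d,(.439,-.06),.06);tops(K,p,d,(.6475,-.1145),.04,.0175);recesses(K,p);C=cloud(K,d)
m=(C[...,2]>.012)&(C[...,1]>-.03)&(C[...,1]<.1)&(C[...,0]<.56)&(C[...,0]>.42);Q=C[m];print('plate: min y',Q[Q[:,1].argmin()],'min x',Q[Q[:,0].argmin()])
go(.439,-.0595,.013,-28)"
```

```text
t: 15.8
position: [0.4102, -0.1206, 0.2481]
orientation: [0.97, -0.242, 0.002, 0.0]
wrist_force: [1.0, -0.5, -0.2]
opening: 0.0703
finger_force: 0.0
[273. 178.] 1220 ztop 0.0412 [439. -59.] [60.4 35.5] 62.3
[227.  17.] 928 ztop 0.0259 [ 644.1 -111.1] [49.7 38.4] 62.1
hole [ 548.8 -268.4] [71.7 46.8] 68.9
red [302.  33.] 40 [ 586.1 -187.4   13. ]
red [306.  61.] 51 [ 555.  -175.2   13. ]
red [ 77. 171.] 529 [583.8 193.9  13. ]
plate: min y [ 0.44109923 -0.02993523  0.03912312] min x [ 0.43567555 -0.02867019  0.04072291]
turn [-0.  -0.2  0.1] shift cm [-0.39 -6.72 23.46]
```

View pics/w6.png

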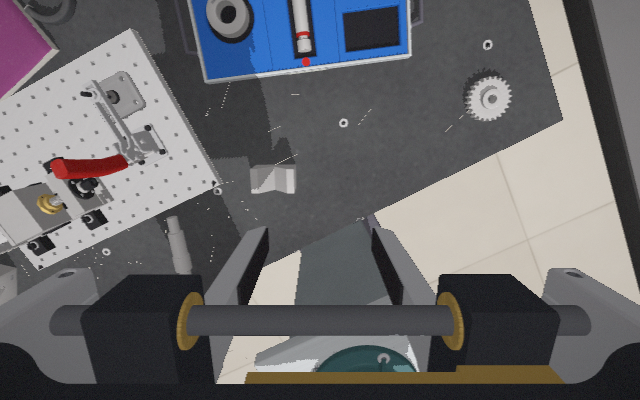

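The ring sits in its recess at (228,17). V-block A at (273,178) is upright with the groove visible, at (439,-59) and 62.3°. The plate corner and a small nut at (217,190) clear the fingers.

```bash
python3 -m jog '{"increments":[7.4,-0.4,-4,2,0,0,0, 7.4,0,-2.7,2,0,0,0, 7.4,0,0,4.5,0,0,0, 7.4,0,0,4.5,0,0,0, 7.4,0,0,4,0,0,0, 7.4,0,0,2.5,0,0,0, 7.4,0,0,0,0,0,0, 7.4,0,0,0,0,0,0]}' 45
python3 -c "
from h import *
go(.439,-.0593,.013,-28)"
```

```text
t: 16.65
position: [0.4391, -0.0593, 0.0516]
orientation: [0.971, -0.241, -0.0, -0.0]
wrist_force: [0.6, 0.1, -0.7]
opening: 0.0742
finger_force: 0.0
turn [0.  0.  0.1] shift cm [-0.01  0.01  3.86]
```

```bash
python3 -m jog '{"increments":[7.4,0,0,1.9,0,0,0, 7.4,0,0,1.3,0,0,0, 7.4,0,0,0.6,0,0,0, 7.4,0,0,0,0,0,0, 5,0,0,0,0,0,0, 5,0,0,0,0,0,0, 5,0,0,0,0,0,0, 5,0,0,0,0,0,0]}' 45 && python3 -m jog '{"increments":[5,0,0,0,0,0,0, 5,0,0,0,0,0,0, 5,0,0,-2,0,0,0, 5,0,0,-4,0,0,0, 5,0,0,-4,0,0,0, 5,0,0,0,0,0,0, 5,0,0,0,0,0,0]}'
python3 -c "
from h import *
go(.615,-.2938,.12,-21)"
```

```text
t: 17.45
position: [0.4387, -0.0598, 0.0144]
orientation: [0.97, -0.241, 0.001, 0.0]
wrist_force: [-0.8, -0.6, 2.6]
opening: 0.0597
finger_force: 45.0
t: 18.15
position: [0.4379, -0.0592, 0.1128]
orientation: [0.97, -0.241, -0.0, -0.0]
wrist_force: [-0.1, -0.6, -3.6]
opening: 0.0599
finger_force: 45.0
turn [-0.   0.  -6.9] shift cm [24.94 15.56 -0.72]
```

```bash
python3 -m jog '{"increments":[5,0,0,-1,0,0,-7, 5,3.6,2.2,0,0,0,0, 5,3.6,2.2,0,0,0,0, 5,3.6,2.2,0,0,0,0, 5,3.6,2.2,0,0,0,0, 5,3.6,2.2,0,0,0,0, 5,3.6,2.2,0,0,0,0, 5,3.3,2.2,0,0,0,0]}' && python3 -m jog '{"increments":[5,0,0,0,0,0,0, 5,0,0,0,0,0,0]}'
python3 -c "
from h import *
K,p,d=shot('wrist','w7.png')
go(.615,-.2938,.0205,-21)"
```

```text
t: 18.95
position: [0.615, -0.2924, 0.1182]
orientation: [0.983, -0.182, -0.004, -0.001]
wrist_force: [1.3, 0.2, -2.6]
opening: 0.0597
finger_force: 45.0
t: 19.15
position: [0.614, -0.2916, 0.1181]
orientation: [0.983, -0.182, -0.004, -0.002]
wrist_force: [-0.2, 0.4, -2.9]
opening: 0.0595
finger_force: 45.0
turn [-0.1  0.4  0.1] shift cm [0.18 0.24 9.9 ]
```

View pics/w7.png

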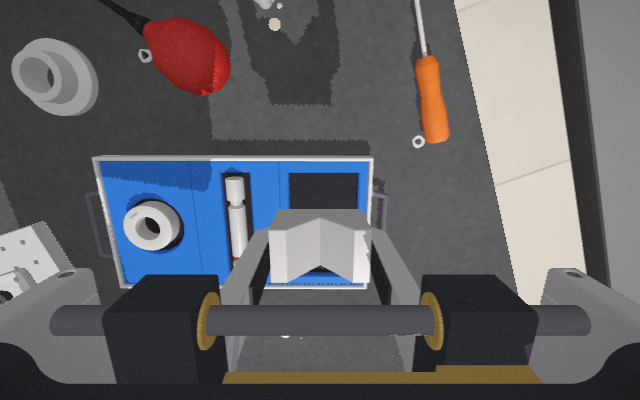

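The V-block is held level with the groove on top at (320,245). The ring (152,225) and plug (237,215) are both seated. I lower it into the far V recess.

```bash
python3 -m jog '{"increments":[5,0.2,0.2,3,0,0,0, 5,0,0,2.5,0,0,0, 5,0,0,0,0,0,0, 5,0,0,2,0,0,0, 5,0,0,1.3,0,0,0, 5,0,0,0.7,0,0,0, 5,0,0,0.2,0,0,0, 5,0,0,0,0,0,0]}'
python3 -c "
from h import *
go(.615,-.2938,.0215,-21)"
```

```text
t: 20.0
position: [0.617, -0.2946, 0.0269]
orientation: [0.983, -0.181, 0.0, 0.0]
wrist_force: [0.2, -0.4, -3.1]
opening: 0.0599
finger_force: 45.0
turn [ 0.  -0.   0.1] shift cm [-0.22 -0.    0.54]
```

```bash
python3 -m jog '{"increments":[5,-0.2,0,0.3,0,0,0, 5,0,0,0.2,0,0,0, 5,0,0,0,0,0,0, 5,0,0,0,0,0,0, 7,0,0,0,0,0,0, 7,0,0,0,0,0,0, 7,0,0,0,0,0,0, 7,0,0,-1,0,0,0]}'; python3 -m jog '{"increments":[7,0,0,-3,0,0,0, 7,0,0,-5,0,0,0, 7,0,0,-5,0,0,0, 7,0,0,-5,0,0,0, 7,0,0,0,0,0,0]}'
python3 -c "
from h import *
K,p,d=shot('wrist','w8.png');tops(K,p,d,(.615,-.294),.04,.03);tops(K,p,d,(.648,-.115),.04,.0175);print(sense()['q'])
go(.48,.40,.27,46.6)"
```

```text
t: 20.8
position: [0.6142, -0.2935, 0.0305]
orientation: [0.983, -0.181, -0.001, -0.0]
wrist_force: [-0.0, -1.0, 1.2]
opening: 0.0702
finger_force: 0.0
t: 21.3
position: [0.6184, -0.2959, 0.2244]
orientation: [0.983, -0.181, 0.01, 0.003]
wrist_force: [0.3, 0.1, 1.6]
opening: 0.0702
finger_force: 0.0
[305. 186.] 535 ztop 0.0472 [ 623.3 -272.4] [14.2 35.3] 67.7
[332. 186.] 542 ztop 0.0473 [ 607.3 -313.9] [15.3 35. ] 68.8
[190. 206.] 837 ztop 0.0256 [ 649.9 -114. ] [48.4 49.6] 22.2
[-5.28885798e-01  3.81693598e-01  9.88366499e-01 -1.01267024e-05
  1.75788690e+00  1.40681927e+00]
turn [  0.6  -0.6 -67.5] shift cm [ 41.08 -57.74  -5.03]
```

V-block A is seated, top 47.2 mm with the usual 1.2 mm bias, centred at (615,-293). The ring is level at 25.6 mm. Before going to V-block B I measure the pillar beside it from the views already taken.

Run:
```python
from h import *
c,k=np.cos(np.radians(27.967)),np.sin(np.radians(27.967));q=R.from_matrix(np.array([[c,k,0],[k,-c,0],[0,0,-1.]])).as_quat()
K2=cal("wrist",dict(position=np.array([.37019,.26870,.25080]),orientation=q))
for nm,K,f in(("w2",K2,"w2"),("scene",cal("scene"),"scene0"),("side",cal("side"),"side0")):
    C=cloud(K,np.load(f"pics/{f}.npz")["d"]).reshape(-1,3)
    for lo,hi in((.01,.05),(.05,.1),(.1,.2),(.2,.3),(.3,.45)):
        m=(C[:,2]>lo)&(C[:,2]<hi)&(C[:,0]>.2)&(C[:,0]<.62)&(C[:,1]>.47)&(C[:,1]<.8);P=C[m]
        if len(P)>20: print(nm,lo,len(P),"x",np.round(np.percentile(P[:,0],[1,99]),3),"y",np.round(np.percentile(P[:,1],[1,99]),3),"max x at y<.52",P[P[:,1]<.52][:,0].max() if (P[:,1]<.52).any() else None)
```

```text
w2 0.01 1059 x [0.338 0.447] y [0.501 0.512] max x at y<.52 0.4478365359947783
w2 0.05 4435 x [0.336 0.447] y [0.501 0.527] max x at y<.52 0.44795146619818305
w2 0.1 12368 x [0.336 0.441] y [0.521 0.548] max x at y<.52 0.43520657825009357
scene 0.01 367 x [0.33  0.334] y [0.506 0.59 ] max x at y<.52 0.33650444371394
scene 0.05 729 x [0.33  0.341] y [0.507 0.617] max x at y<.52 0.373298453550067
scene 0.1 2311 x [0.33  0.337] y [0.532 0.672] max x at y<.52 None
scene 0.2 4825 x [0.33  0.333] y [0.561 0.728] max x at y<.52 None
scene 0.3 19649 x [0.33  0.333] y [0.571 0.788] max x at y<.52 None
side 0.01 339 x [0.332 0.445] y [0.493 0.78 ] max x at y<.52 0.4446692463803835
side 0.05 515 x [0.331 0.445] y [0.496 0.772] max x at y<.52 0.44503628166846276
side 0.1 1025 x [0.332 0.445] y [0.517 0.765] max x at y<.52 0.4330348569648566
side 0.2 1043 x [0.332 0.445] y [0.545 0.789] max x at y<.52 None
side 0.3 1695 x [0.332 0.445] y [0.553 0.778] max x at y<.52 None
```

The pillar slopes back: its face is at y≈0.52 at the gripper body's height, with its edge at x=0.445. Gripping across the 60 mm with the tool 8 mm away from the pillar side leaves about 18 mm. I turn and move there.

```bash
python3 -m jog '{"increments":[9.4,0,0,-1,0,0,-8.5, 9.4,0,0,-1,0,0,-8.5, 9.4,0,0,-1,0,0,-8.5, 9.4,0,0,-1,0,0,-8.5, 9.4,0,0,-1,0,0,-8.5, 9.4,0,0,-0.5,0,0,-8.5, 9.4,0,0,0,0,0,-8.5, 9.4,0,0,0,0,0,-8]}' && python3 -m jog '{"increments":[9.4,2,-2.8,0,0,0,0, 9.4,2.6,-3.6,0,0,0,0, 9.4,2.6,-3.6,0,0,0,0, 9.4,2.6,-3.6,0,0,0,0, 9.4,2.6,-3.6,0,0,0,0, 9.4,2.6,-3.6,0,0,0,0, 9.4,2.6,-3.6,0,0,0,0, 9.4,2.6,-3.6,0,0,0,0]}' && python3 -m jog '{"increments":[9.4,2.6,-3.6,0,0,0,0, 9.4,2.6,-3.6,0,0,0,0, 9.4,2.6,-3.6,0,0,0,0, 9.4,2.6,-3.6,0,0,0,0, 9.4,0,0,0,0,0,0, 9.4,0,0,0,0,0,0]}'
python3 -c "
from h import *
print(sense()['q']);go(.44,.36,.27,46.6)"
```

```text
t: 22.15
position: [0.6147, -0.2938, 0.2653]
orientation: [0.917, 0.398, -0.001, -0.001]
wrist_force: [1.0, -0.3, -0.1]
opening: 0.0941
finger_force: 0.0
t: 22.95
position: [0.5492, 0.0468, 0.2652]
orientation: [0.919, 0.395, -0.001, -0.0]
wrist_force: [0.8, 0.2, -0.7]
opening: 0.0939
finger_force: 0.0
t: 23.55
position: [0.5166, 0.2202, 0.2652]
orientation: [0.918, 0.396, -0.001, 0.0]
wrist_force: [-0.2, -0.1, -0.4]
opening: 0.094
finger_force: 0.0
[ 3.02424417e-01  1.11554962e-01  1.22694552e+00 -8.42754197e-04
  1.80541428e+00  1.05780385e+00]
turn [-0.   0.1  0.1] shift cm [  4.9  -15.17  -0.48]
```

```bash
python3 -m jog '{"increments":[9.4,1.2,-3.8,0,0,0,0, 9.4,1.2,-3.8,0,0,0,0, 9.4,1.2,-3.8,0,0,0,0, 9.4,1.2,-3.7,0,0,0,0, 9.4,0,0,0,0,0,0, 9.4,0,0,0,0,0,0]}'
python3 -c "
from h import *
K,p,d=shot('wrist','w9.png')
tops(K,p,d,(.497,.435),.05);C=cloud(K,d);m=(C[...,0]>.5)&(C[...,0]<.62)&(C[...,1]>.28)&(C[...,1]<.4);print('fixture z',np.percentile(C[m][:,2],99.5))
m=(C[...,2]>.09)&(C[...,2]<.14)&(C[...,1]>.46)&(C[...,0]<.5)&(C[...,0]>.35);print('pillar',m.sum(),C[m][:,0].max(),C[m][:,1].min())
go(.503,.4295,.016,46.6)"
```

```text
t: 24.15
position: [0.4411, 0.3573, 0.2659]
orientation: [0.919, 0.395, -0.0, 0.001]
wrist_force: [0.7, -0.6, 0.0]
opening: 0.0937
finger_force: 0.0
[310. 106.] 1183 ztop 0.0413 [497.2 435.5] [33.7 60. ] 46.5
fixture z 0.40289596961917673
pillar 3825 0.44790236543844464 0.516218163981223
turn [ 0.1  0.1 -0.1] shift cm [ 9.51 -0.52 25.  ]
```

View pics/w9.png

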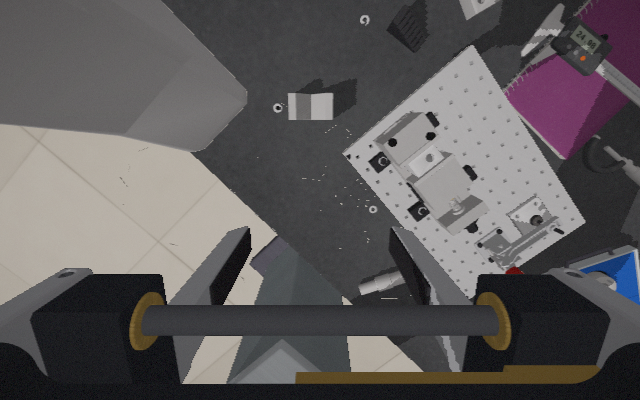

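V-block B is at (310,106): (497,435.5), upright with its groove on top. The small nut beside it at (278,107) stays under the fingertips. The pillar's lower edge is near (246,95). I check the fixture height and go down.

```bash
python3 -c "
from h import *
for n in('scene','side'):
    C=cloud(cal(n),np.load(f'pics/{n}0.npz')['d']);m=(C[...,0]>.5)&(C[...,0]<.62)&(C[...,1]>.26)&(C[...,1]<.4)&(C[...,2]<.25);print(n,np.percentile(C[m][:,2],[90,99,100]))
"; python3 -m jog '{"increments":[9.4,3.2,-0.2,0,0,0,0, 9.4,3.2,-0.2,0,0,0,0, 9.4,3.1,-0.1,0,0,0,0, 9.4,0,0,4,0,0,0, 9.4,0,0,4,0,0,0, 9.4,0,0,4,0,0,0, 9.4,0,0,3,0,0,0, 9.4,0,0,0,0,0,0]}' 45; python3 -c "
from h import *
go(.503,.4295,.016,46.6)"
```

```text
scene [0.08413138 0.08769106 0.09383008]
side [0.08569446 0.09139426 0.09322358]
t: 25.0
position: [0.5008, 0.4263, 0.1095]
orientation: [0.919, 0.394, -0.006, 0.002]
wrist_force: [-0.3, 0.7, -0.2]
opening: 0.094
finger_force: 0.0
turn [-0.1  0.7 -0.2] shift cm [ 0.38 -0.06  9.35]
```

```bash
python3 -m jog '{"increments":[9.4,0.2,-0.1,2.5,0,0,0, 9.4,0,0,2.5,0,0,0, 9.4,0,0,2,0,0,0, 9.4,0,0,1.3,0,0,0, 9.4,0,0,0.8,0,0,0, 9.4,0,0,0,0,0,0]}' && python3 -m jog '{"increments":[9.4,0,0,0,0,0,0, 7,0,0,0,0,0,0, 6.5,0,0,0,0,0,0, 5.5,0,0,0,0,0,0, 5,0,0,0,0,0,0, 5,0,0,0,0,0,0, 5,0,0,0,0,0,0, 5,0,0,0,0,0,0]}' 45
```

```text
t: 25.6
position: [0.5034, 0.4323, 0.0254]
orientation: [0.919, 0.395, -0.0, 0.0]
wrist_force: [0.3, -0.1, 0.6]
opening: 0.094
finger_force: 0.0
t: 26.4
position: [0.5024, 0.434, 0.026]
orientation: [0.918, 0.396, 0.0, -0.001]
wrist_force: [-2.7, 2.5, 3.3]
opening: 0.0598
finger_force: 45.0
```

```bash
python3 -m jog '{"increments":[5,0,0,-1,0,0,0, 5,0,0,-2.5,0,0,0, 5,0,0,-4,0,0,0, 5,0,0,-4,0,0,0, 5,0,0,-4,0,0,0, 5,0,0,-4,0,0,0, 5,-2,0,-3,0,0,0, 5,-2,0,0,0,0,0]}'; python3 -m jog '{"increments":[5,-2,0,0,0,0,8, 5,0,0,0,0,0,8, 5,0,0,0,0,0,8, 5,0,0,0,0,0,8, 5,0,0,0,0,0,8, 5,0,0,0,0,0,8, 5,0,0,0,0,0,8, 5,0,0,0,0,0,8]}'; python3 -c "
from h import *
go(.552,-.2695,.25,-21)"
```

```text
t: 27.2
position: [0.4779, 0.4033, 0.256]
orientation: [0.919, 0.395, 0.005, 0.001]
wrist_force: [0.5, 0.1, -3.3]
opening: 0.0597
finger_force: 45.0
t: 28.0
position: [0.4623, 0.3876, 0.249]
orientation: [0.988, -0.155, 0.0, 0.002]
wrist_force: [-0.1, -0.6, -4.1]
opening: 0.0594
finger_force: 45.0
turn [ 0.2 -0.1  3.2] shift cm [31.92 58.13 -0.1 ]
```

```bash
python3 -m jog '{"increments":[5,0,0,0,0,0,3.2, 5,2,3.5,0,0,0,0, 5,2.2,4,0,0,0,0, 5,2.2,4,0,0,0,0, 5,2.2,4,0,0,0,0, 5,2.2,4,0,0,0,0, 5,2.2,4,0,0,0,0, 5,2.2,4,0,0,0,0]}' && python3 -m jog '{"increments":[5,2.2,4,0,0,0,0, 5,2.2,4,0,0,0,0, 5,2.2,4,0,0,0,0, 5,2.2,4,0,0,0,0, 5,2.2,4,0,0,0,0, 5,2.2,4,0,0,0,0, 5,2.2,4,0,0,0,0, 5,0,0,0,0,0,0]}'; python3 -m jog '{"increments":[5,0,0,0,0,0,0, 5,0,0,0,0,0,0]}'; python3 -c "
from h import *
print(yaw());go(.552,-.2695,.12,-21)"
```

```text
t: 28.8
position: [0.5067, 0.0749, 0.2495]
orientation: [0.984, -0.18, -0.001, 0.002]
wrist_force: [1.2, -0.5, -4.5]
opening: 0.0595
finger_force: 45.0
t: 29.6
position: [0.551, -0.2452, 0.2475]
orientation: [0.983, -0.183, -0.002, 0.002]
wrist_force: [0.1, 0.8, -4.6]
opening: 0.0597
finger_force: 45.0
t: 29.8
position: [0.5521, -0.2377, 0.2498]
orientation: [0.984, -0.179, -0.001, 0.0]
wrist_force: [1.0, 1.0, -3.8]
opening: 0.0597
finger_force: 45.0
-20.622129612191973
turn [0.  0.1 0.4] shift cm [ 1.13  2.98 12.98]
```

```bash
python3 -m jog '{"increments":[5,0.6,1.5,3,0,0,0.4, 5,0.5,1.5,3,0,0,0, 5,0,0,3,0,0,0, 5,0,0,3,0,0,0, 5,0,0,1,0,0,0, 5,0,0,0,0,0,0, 5,0,0,0,0,0,0, 5,0,0,0,0,0,0]}'; python3 -c "
from h import *
K,p,d=shot('wrist','w10.png');print(yaw());go(.552,-.2695,.033,-21)"
```

```text
t: 30.6
position: [0.5538, -0.2702, 0.1234]
orientation: [0.983, -0.182, 0.002, 0.001]
wrist_force: [0.2, 0.1, -4.2]
opening: 0.0595
finger_force: 45.0
-20.98711479826218
turn [ 0.1 -0.3  0. ] shift cm [-0.18 -0.02  9.02]
```

View pics/w10.png

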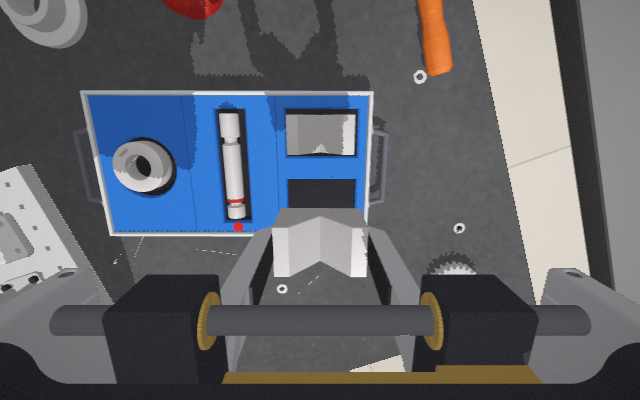

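The V-block hangs level with the groove up at (320,245). The near recess is free at (321,194), and block A sits in the far one at (321,133). I lower it.

```bash
python3 -m jog '{"increments":[5,-0.1,0,3,0,0,0, 5,0,0,2.5,0,0,0, 5,0,0,1.5,0,0,0, 5,0,0,0.7,0,0,0, 5,0,0,0,0,0,0, 5,0,0,0,0,0,0, 5,0,0,0,0,0,0]}'; python3 -c "
from h import *
print(yaw());go(.552,-.2695,.033,-21)"
```

```text
t: 31.35
position: [0.5526, -0.2702, 0.0454]
orientation: [0.983, -0.182, 0.002, 0.001]
wrist_force: [0.6, -0.1, -4.0]
opening: 0.0598
finger_force: 45.0
-21.011290303124206
turn [ 0.  -0.2 -0. ] shift cm [-0.08 -0.04  1.24]
```

```bash
python3 -m jog '{"increments":[5,0,0,0.6,0,0,0, 5,0,0,0.4,0,0,0, 5,0,0,0.2,0,0,0, 5,0,0,0,0,0,0, 5,0,0,0,0,0,0]}' && python3 -m jog '{"increments":[7,0,0,0,0,0,0, 7,0,0,0,0,0,0, 7,0,0,0,0,0,0, 7,0,0,-1,0,0,0, 7,0,0,-4,0,0,0, 7,0,0,-5,0,0,0, 7,-4,0,-5,0,0,0, 7,-4,0,-3,0,0,0]}' && python3 -m jog '{"increments":[7,-3,0,-3,0,0,0, 7,-3,0,0,0,0,0, 7,0,0,0,0,0,0, 7,0,0,0,0,0,0]}'; python3 -c "
from h import *
K,p,d=shot('wrist','w11.png')
for q in((.55,-.269),(.615,-.294)): tops(K,p,d,q,.033,.03)
tops(K,p,d,(.648,-.115),.04,.0175);tops(K,p,d,(.615,-.1975),.07,.0175)"
```

```text
t: 31.85
position: [0.5513, -0.2694, 0.0321]
orientation: [0.983, -0.182, -0.0, 0.0]
wrist_force: [-1.3, 0.7, 1.2]
opening: 0.0597
finger_force: 45.0
t: 32.65
position: [0.4858, -0.2446, 0.2045]
orientation: [0.983, -0.182, 0.002, 0.001]
wrist_force: [-0.7, 0.2, 0.2]
opening: 0.0699
finger_force: 0.0
t: 33.05
position: [0.4291, -0.2225, 0.2315]
orientation: [0.983, -0.182, 0.001, 0.001]
wrist_force: [1.0, 0.6, -0.5]
opening: 0.0701
finger_force: 0.0
[305.  77.] 657 ztop 0.0473 [ 556.8 -245.9] [14.1 34.4] 68.1
[334.  77.] 669 ztop 0.0473 [ 540.6 -288.3] [14.3 34.9] 69.5
[304.  14.] 650 ztop 0.0473 [ 619.  -270.6] [14.6 26.1] 68.1
[335.  14.] 663 ztop 0.0473 [ 602.8 -312.7] [15.5 26.2] 66.7
[174.  45.] 1216 ztop 0.0258 [ 649.3 -114.2] [49.6 49.6] 39.4
[248.  45.] 1194 ztop 0.025 [ 614.6 -198.7] [ 16.2 102.5] 68.8
[296.  22.] 139 ztop 0.0476 [ 617.3 -265.7] [ 7.3 19.8] 74.5
[192.  46.] 104 ztop 0.0258 [ 640.2 -134.9] [ 4.6 22. ] 69.2
[296.  66.] 65 ztop 0.0475 [ 566.6 -246.1] [ 7.1 15.4] 66.7
```

View pics/w11.png

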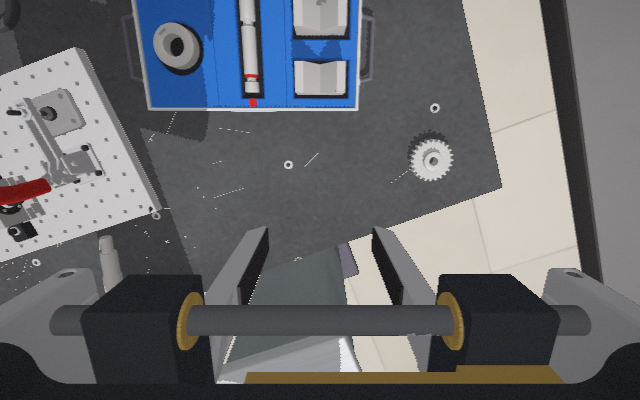

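All four parts lie flat in their recesses: ring (177,46), plug (250,50) with the red band at the dot, and V-blocks (320,15) and (320,77). Each top rose 6.1 to 6.4 mm from its height on the table, against the 6 mm recess floor. The gear and shaft were not touched.

```bash
python3 -c "
from h import *
print(sign_off())"
```

```text
the job is handed in; nothing more can be done
None
```

The plug gauge (red end at the dot), the ring gauge and both V-blocks (grooves up) lie flat in their recesses, the shaft and gear were left untouched, and the job was handed in at about 33 s.

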